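# Draw and hold a test vacuum on the hand pump

### The job

Get the hand vacuum pump ready for a suction-cup leak test: while its plunger is still home, turn the valve lever on top of the cylinder until it points the same way as the index pointer under it. Then pull the spring-return plunger out by its upright black grip until the grip's side pointer is in line with the upright fin of the mark clip, and keep holding it there: finish with the grip still held in the fingers, since the spring draws it back if it is let go. Leave the valve as set, and leave the small things standing round the pump alone.

Things in the scene. Friction and masses are not known exactly. Their poses are not given: they have to be found in the camera images.
- pump: Hand vacuum pump, fixed to the worktop: bed 235 x 110 x 10 mm (x -145 to +90 mm) with a steel cylinder lying along x, its axis 55 mm up, its top at 75 mm. Origin on the worktop; z up; -x is the way the plunger is pulled, roughly towards the robot; +x is the hose barb end. The cylinder's front face is at x = -30 mm, 40 mm behind the grip's back when home.
- plunger: Spring-return plunger: rod with an upright black grip, 14 mm thick along the pull, 44 mm wide, 31 to 107 mm above the worktop. Behind the grip the rod (10 mm thick) reaches 60 mm up: keep fingertips above that. Origin on the rod axis in the grip, axes as the pump's. Home at pump x = -77 mm; slides up to 75 mm to pump -x. Spring: 4.5 N at home, 1.3 N more per 10 mm.
- grip_centre (a point): Where to grip: centre of the upper part of the black grip, 87 mm above the worktop (20 mm below the grip's top).
- pointer_tip (a point): Tip of the small steel pointer (3 mm thick) that sticks out 16 mm from the grip's -y side, 43 mm above the worktop, in the middle of the grip's thickness; moves with the plunger.
- pull_mark: The mark: steel clip 14 x 13 x 12 mm fixed on the rail along the bed's -y side, with a thin upright fin (3 mm thick, top 56 mm above the worktop). Origin under the clip's centre, 18 mm up; axes as the pump's. The plunger is at the mark when pointer tip and fin have the same x in this frame: 25 to 50 mm out from home, different each run.
- mark_tip (a point): Top of the fin, in the middle of its thickness, 8 mm to the -y side of the pointer tip's path.
- valve_lever: Valve lever on top of the cylinder: black bar 10 mm wide, reaching 64 mm out from the upright valve axis, 97 to 117 mm above the worktop. Origin on that axis, mid height (pump x = +30 mm, y = 0); +x runs out along the lever. Starts within 0.3 rad of its stop (pointing to pump -y), turns anticlockwise from above, a quarter turn at most, to pump +x. Stays where left (friction 0.08 N m).
- lever_grip (a point): Point on the lever to grip: 45 mm out from the valve axis, mid height.
- valve_index: Fixed index disc under the lever, 48 mm across, top 84 mm above the worktop, with a flat steel pointer 5 mm wide reaching 76 mm out from the valve axis. Origin on the valve axis; +x runs out along the pointer: the direction the lever must take up, 0.65 to 1.3 rad from the lever's stop, different each run.
- index_tip (a point): Outer end of the index pointer; it shows beyond the lever's end.
- suction_cup_2: Bystander, leave alone: orange bellows suction cup standing upright, 21 x 21 x 26 mm; origin under its centre.
- lens_cap_1: Bystander, leave alone: round black lens cap lying flat, 40 mm across, 10 mm high; origin under its centre.
- thumb_screw_2: Bystander, leave alone: light knurled thumb screw, head down and thread up, 16 mm across, 22 mm high; origin under its centre.

How it is judged:
By the outcome, as a careful person would: the job done as asked, in the order asked, and still so for the second after the job is handed in, while the arm keeps its last pose, push and grip.
It also fails if it takes over 42 s, if anything falls off the work surface, if the arm or the gripper's body presses on something with over 40 N, if the wrist force passes 120 N, or if a joint passes its speed limit or range.

### The arm

A 6-joint arm with a two-finger parallel gripper is mounted at the origin on a cart in front of the work surface, level with it; the furniture and walls round the work are solid. World frame = base frame: x ahead of the robot, y to its left, z up, the work surface at z = 0. Lengths are in m, angles in rad, forces in N, time in s.
With the tool pointing down it reaches from about 0.275 to 0.725 m from the base axis. Payload 15.9 kg.
Tool frame: the origin (TCP) lies between the finger pads; the fingertips stand 11 mm ahead of it and the grasp point (between the pads) lies 8 mm behind it; z points along the fingers, y is the line along which they close (so a half turn about z gives the same grasp; the last joint's range is limited). The gripper opens to 85 mm and grips with 20 to 120 N. Pads are 22 mm wide; open, the fingers measure 114 mm over their backs; the gripper's body (76 mm by 85 mm) begins 54 mm behind the grasp point. The pads swing forward as they close: fully open they stand 13 mm farther back than shut.
Start: joints at [-1.196, 0.213, -0.034, 1.323, 0, 1.571], TCP at [0.183, -0.465, 0.242] pointing down, gripper open.
Joint ranges: [-2.98, 2.98], [-0.74, 1.72], [-1.14, 1.35], [-2.1, 2.04], [-1.57, 1.44], [-3.14, 3.14]. Speed limits (rad/s): [1.89, 1.89, 2.39, 2.57, 3.14, 3.14].

### API

Orientations are given as a rotation vector (axis times angle).
In Python, from cell import r, viewer, workorder, spotter gives the robot as it stands.
- The arm moves only by the tool step_arm, never from a script. Its argument "targets" is a list of rows, each a list of 5 numbers: the shift along the tool's x, y, z in m, then the turn about the tool's z in degrees, then the opening, from 0 (shut) to 1 (fully open). A call has 1 to 20 rows; each row shifts and turns the commanded pose from where the row before left it, along the tool's axes as they then stand; what a row does not reach is not made up. A row lasts 1/12 s, in which the tool goes at most 41.7 mm and 7.16 degrees, less where a joint would pass 70% of its speed; a pose out of reach is approached as far as the arm can. A call is refused whole if a number of a shift passes 0.0417 or a number of a turn 7.16, either way. A call with a gripper value outside its range is refused whole. The fingers move at their own pace and stop on an object; "grip_force" is the grip in N (left out, the last holds). Time passes only in rows, so rows that do not move let the fingers close. It gives the time, the measured TCP pose, the force, the opening and the grip force at its end, in the units of the state.
- r.sense(): the state, without advancing time (a new reading comes with each control period).
- viewer.get_image(name): name is "scene" or "side" or "wrist"; returns a dict with "image" (480x640x3 uint8, red, green, blue), "vfov" (degrees; the focal length in pixels is half the picture's height over the tangent of half this angle, whatever the lens; pixels are square), "cx", "cy" (the principal point, pixels), "extrinsics" (4x4, takes a point from world to camera coordinates). Camera axes: x right, y up, looking along -z (the intrinsics and any distortion apply to the point x, -y, -z); pixel columns grow to the right and rows downward; lengths in m; the calibration is good to about 2 mm. The wrist camera is an equidistant fisheye: a pixel r from the principal point sees the ray r / f radians off the axis. A picture is of the moment at which its call begins. There is no depth.
- workorder.job_done(): hands the job in; it is judged then, once.
Trained networks look in a picture, given as the dict that the camera call returned (one of the last four; its "shot" number tells which), for a name from the list of things; names that differ only in an ending like _2 or _b are one class to them, and where a whole thing is asked for, a point or a joint stands for the part that bears it (a point fixed in the world has none). Each returns a list of dicts, best first, with "p" (0 to 1); they miss things now and then, are a little off and sometimes report something else, mostly with a low value. They report only what shows in the picture. A call takes as long as a camera call.
- spotter.regions_of(query, picture): "region" (480x640 bool, what is visible of it) and "xy" ([column, row] in pixels, amid what is visible of it).
- spotter.mark_of(query, picture): "xy" ([column, row] in pixels: a listed point, or the origin of a listed thing).
The state is a dict: "time": time; "qpos": joint angles; "dq": joint speeds; "joint_torque": joint torques, N m; "ee_pos": TCP position; "tool_rot": TCP orientation; "force": force on the tool from outside, world axes, zero at the start; "ft_torque": the same for the moment, N m; "opening": finger opening in m; "gripper_force": force on a finger pad.
Only numpy, scipy, OpenCV 4.12 (cv2) and the standard library are available. Lean on these libraries where they do the work, as an engineer would, in place of code of your own. Each camera call takes 0.05 s, during which the arm holds its last target. There are 200 camera calls.

## Working session

There is one attempt and no reset: what is moved stays moved. The work goes in short steps, Python scripts to look and compute and a tool call to move; the robot and the scene stay as the last step left them, time stands still between calls to the robot, and variables do not carry over. Pictures are saved under pics/ and viewed, at most 10 in all, crops included, and the job is handed in when it is done.

Besides the shell and the picture viewer there is one more tool, called as name(argument=value, ...), one argument or row to a line, values as JSON. step_arm: Moves the arm, as the interface text tells. Its arguments: {"type":"object","properties":{"targets":{"type":"array","items":{"type":"array","items":{"type":"number"}}},"grip_force":{"type":"number"}},"required":["targets"]}

```bash
ls; mkdir -p pics; cat > h.py <<'E'
import numpy as np, cv2
from cell import r, viewer, workorder, spotter
from scipy.optimize import least_squares
def ray(p,xy):
    f=240/np.tan(np.radians(p["vfov"])/2); E=np.array(p["extrinsics"])
    u,v=xy[0]-p["cx"],xy[1]-p["cy"]
    if p.get("name")=="wrist":
        rr=np.hypot(u,v); t=rr/f; d=np.array([u/rr*np.sin(t),-v/rr*np.sin(t),-np.cos(t)]) if rr>0 else np.array([0,0,-1.])
    else: d=np.array([u/f,-v/f,-1.])
    R=E[:3,:3]; return -R.T@E[:3,3], (R.T@d)/np.linalg.norm(d)
def tri(rays):
    A=sum(np.eye(3)-np.outer(d,d) for o,d in rays); b=sum((np.eye(3)-np.outer(d,d))@o for o,d in rays)
    x=np.linalg.solve(A,b); return x,[float(np.linalg.norm(np.cross(x-o,d))) for o,d in rays]
def atz(ry,z):
    o,d=ry; return o+d*(z-o[2])/d[2]
def get(n):
    p=viewer.get_image(n); p["name"]=n; return p
def save(p,n): cv2.imwrite("pics/"+n,p["image"][:,:,::-1])
E
python3 - <<'E'
from h import *
P={n:get(n) for n in("scene","side","wrist")}
for n in P: save(P[n],n+"0.png"); print(n,P[n].keys() if n=="scene" else "", P[n]["vfov"])
for q in "pump plunger grip_centre pointer_tip pull_mark mark_tip valve_lever lever_grip valve_index index_tip suction_cup_2 lens_cap_1 thumb_screw_2".split():
    rs=[]
    for n in P:
        m=spotter.mark_of(q,P[n])
        if m:
            print(q,n,np.round(m[0]["xy"],1),round(m[0]["p"],2))
            if m[0]["p"]>.4: rs.append(ray(P[n],m[0]["xy"]))
    if len(rs)>1: print("   ",*[np.round(x,4) for x in tri(rs)])
E
```

```text
pics
scene dict_keys(['image', 'vfov', 'cx', 'cy', 'extrinsics', 'shot', 'name']) 47.54945488187481
side  42.41542861684357
wrist  65.70646984690485
pump scene [298.1 278.7] 0.67
pump side [313.2 289. ] 0.87
    [ 0.5896  0.1911 -0.0325] [0.0011 0.0011]
plunger scene [343.1 262.5] 0.68
plunger side [351.8 272. ] 0.72
    [0.4891 0.2154 0.0597] [0.0006 0.0006]
grip_centre scene [342.9 248.2] 0.83
grip_centre side [350.9 255.4] 0.77
    [0.4897 0.2182 0.0892] [0.0012 0.0012]
pointer_tip scene [352.4 257.1] 0.79
pointer_tip side [365.1 268.9] 0.57
    [0.4853 0.1897 0.0551] [0.0008 0.0008]
pull_mark scene [372.9 273. ] 0.65
pull_mark side [389.1 289.2] 0.63
    [0.4533 0.1716 0.0243] [0.0008 0.0008]
mark_tip scene [371.7 252.7] 0.61
mark_tip side [391.8 270.8] 0.48
    [0.4737 0.1378 0.0344] [0.0018 0.0018]
valve_lever scene [281.1 223.6] 0.8
valve_lever side [291.2 223. ] 0.74
    [0.5988 0.2292 0.1038] [0.0015 0.0015]
lever_grip scene [293.3 208.8] 0.94
lever_grip side [311.  211.3] 0.75
    [0.6086 0.1765 0.1007] [0.0015 0.0015]
valve_index scene [281.2 238.4] 0.98
valve_index side [295.4 230.1] 0.61
    [0.591  0.2347 0.0893] [0.0066 0.0066]
index_tip scene [256.  212.1] 0.66
index_tip side [274.7 211.8] 0.96
    [0.6781 0.19   0.0788] [0.0011 0.0011]
suction_cup_2 scene [256.5 316.4] 0.69
suction_cup_2 side [250.6 315.5] 0.71
    [ 0.5779  0.3351 -0.0033] [0.0013 0.0013]
lens_cap_1 scene [347.5 331.4] 0.65
lens_cap_1 side [347.2 347. ] 0.89
    [ 0.4465  0.2712 -0.023 ] [0.0016 0.0016]
thumb_screw_2 scene [303.4 242.8] 0.59
thumb_screw_2 side [331.2 250.8] 0.6
    [ 0.6253  0.1117 -0.0113] [0.0038 0.0038]
```

```bash
python3 - <<'E'
import cv2,numpy as np
a=cv2.imread("pics/scene0.png")[180:360,210:430]; b=cv2.imread("pics/side0.png")[180:360,210:430]
a,b=[cv2.resize(i,None,fx=3.3,fy=3.3,interpolation=cv2.INTER_CUBIC)[:,:] for i in(a,b)]
cv2.imwrite("pics/sc.png",a); cv2.imwrite("pics/sd.png",b)
from h import *
for n in("scene","side"):
    p=get(n); o,d=ray(p,(320,240)); print(n,o.round(3),d.round(3))
print(r.sense())
E
```

```text
scene [0.182 0.84  0.6  ] [ 0.398 -0.71  -0.581]
side [0.014 0.796 0.544] [ 0.589 -0.635 -0.501]
{'time': 2.2, 'qpos': array([-1.19598352e+00,  2.12878211e-01, -3.43854371e-02,  1.32350867e+00,
        3.65422097e-06,  1.57078551e+00]), 'dq': array([ 0.00110971, -0.00046924, -0.00147041,  0.00080557,  0.00097876,
       -0.00077602]), 'joint_torque': array([ 2.65216240e-04, -6.85964942e+01,  4.87326658e+01,  1.66571368e-03,
        3.22733592e-05, -3.66107281e-05]), 'ee_pos': array([ 0.18304602, -0.46527704,  0.24232252]), 'tool_rot': array([3.08656006e+00, 5.85326767e-01, 1.26669849e-05]), 'force': array([ 0.48321167, -0.19647487, -0.56238773]), 'ft_torque': array([ 0.02139176, -0.01065461,  0.00822577]), 'gripper_force': 0.0, 'opening': 0.08554096132938759}
```

View pics/sc.png

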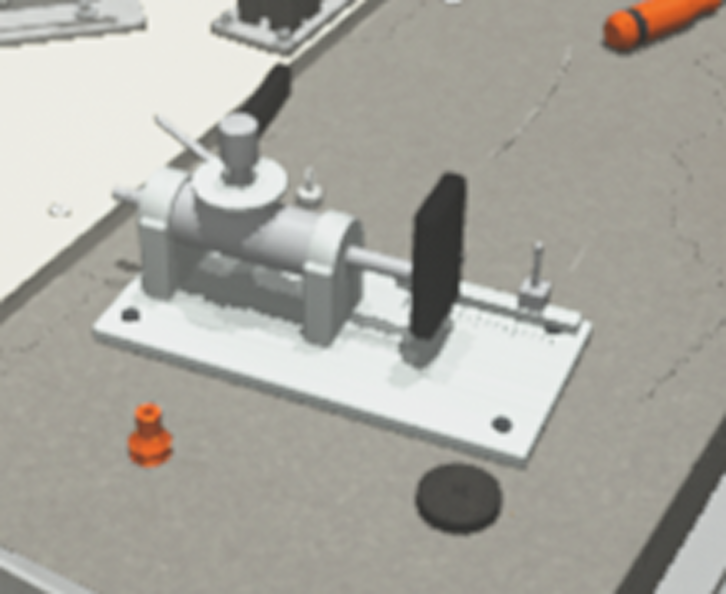

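View pics/sd.png

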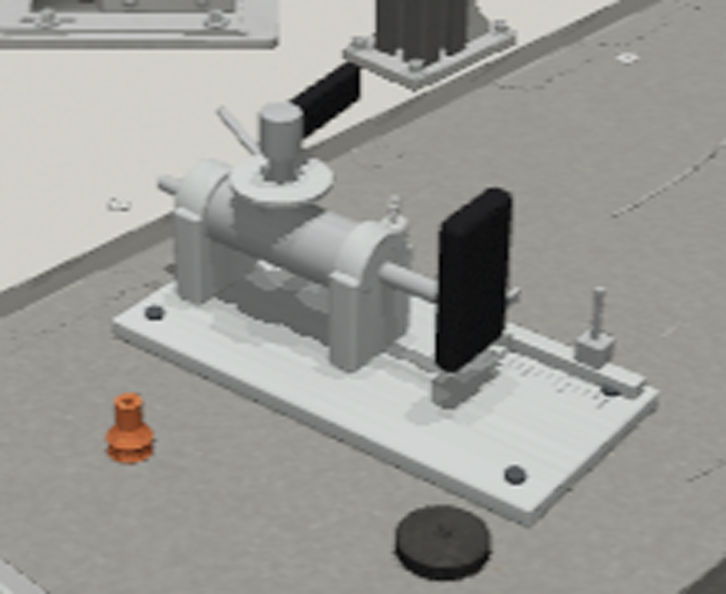

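The pump is seen from its +y side. The lever points away, to pump -y, and the index pointer sits up-left of it. The grip is at about scene crop (440,255) and the fin at (537,265). All three bystanders are clear of the pump.

View pics/side0.png

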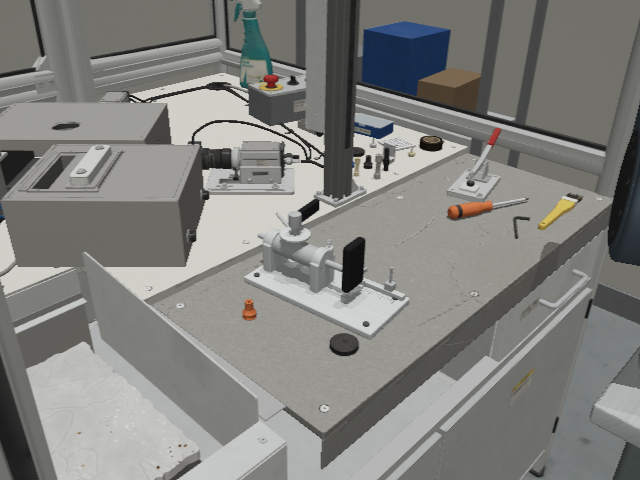

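```bash
cat >> h.py <<'E'
# model points given params: px,py,yaw, s(plunger out), m(mark out), la(lever angle), ia(index angle)
def model(v,q):
    px,py,yaw,s,m,la,ia=v
    u=lambda a,R:(30+R*np.sin(a),-R*np.cos(a))   # angles ccw from the stop (-y)
    L={"plunger":(-77-s,0,55),"grip_centre":(-77-s,0,87),"pointer_tip":(-77-s,-38,43),
       "pull_mark":(-77-m,-46,18),"mark_tip":(-77-m,-46,56),"valve_lever":(30,0,107),
       "lever_grip":(*u(la,45),107),"index_tip":(*u(ia,76),82.5)}
    x,y,z=np.array(L[q])/1000; c,si=np.cos(yaw),np.sin(yaw)
    return np.array([px+c*x-si*y,py+si*x+c*y,z])
def project_err(v,obs):
    e=[]
    for q,o,d,w in obs:
        x=model(v,q)-o; e+=list(np.cross(x,d)*1000*w/np.linalg.norm(x)*.6)
    return np.array(e)
def observe(P,qs,pmin=.4):
    obs=[]
    for q in qs:
        for p in P:
            m=spotter.mark_of(q,p)
            if m and m[0]["p"]>pmin:
                o,d=ray(p,m[0]["xy"]); obs.append((q,o,d,m[0]["p"]))
    return obs
QS="plunger grip_centre pointer_tip pull_mark mark_tip valve_lever lever_grip index_tip".split()
def fit(obs,v0,free=range(7)):
    free=list(free); v0=np.array(v0,float)
    def f(x): v=v0.copy(); v[free]=x; return project_err(v,obs)
    s=least_squares(f,v0[free],loss="soft_l1",x_scale=[[.01,.01,.1,10,10,.1,.1][i] for i in free]); v=v0.copy(); v[free]=s.x
    e=f(s.x).reshape(-1,3); return v,[(obs[i][0],round(float(np.linalg.norm(e[i])),2)) for i in range(len(obs))]
E
python3 - <<'E'
from h import *
P=[get("scene"),get("side")]
v,e=fit(observe(P,QS),[.565,.23,.1,0,37,.1,.9]); print(v.round(4),e)
print(model(v,"lever_grip"),model(v,"grip_centre"))
p=get("wrist"); T=np.linalg.inv(p["extrinsics"]); print(T.round(3))
E
```

```text
[ 0.5685  0.2241  0.1343  1.145  41.2803 -0.093   0.9838] [('plunger', 1.14), ('plunger', 0.22), ('grip_centre', 0.55), ('grip_centre', 2.42), ('pointer_tip', 0.78), ('pointer_tip', 2.1), ('pull_mark', 25.4), ('pull_mark', 0.7), ('mark_tip', 0.29), ('mark_tip', 2.87), ('valve_lever', 1.0), ('valve_lever', 1.69), ('lever_grip', 0.37), ('lever_grip', 0.3), ('index_tip', 1.61), ('index_tip', 2.48)]
[0.60008195 0.18319923 0.107     ] [0.49104983 0.21367739 0.087     ]
[[ 0.366  0.89   0.271  0.253]
 [-0.931  0.35   0.107 -0.439]
 [ 0.    -0.291  0.957  0.375]
 [ 0.     0.     0.     1.   ]]
```

The overview shows a tall dark post on the worktop beyond the pump, with its base at about px (338,192). I need its position before moving.

```bash
python3 - <<'E'
from h import *
p=get("side")
for xy in [(318,192),(338,203),(362,190),(340,180),(213,180),(295,190)]: print(xy,atz(ray(p,xy),0.0).round(3))
E
```

```text
(318, 192) [ 0.791 -0.032  0.   ]
(338, 203) [ 0.729 -0.024  0.   ]
(362, 190) [ 0.734 -0.103  0.   ]
(340, 180) [ 0.799 -0.108  0.   ]
(213, 180) [0.987 0.082 0.   ]
(295, 190) [ 0.831 -0.006  0.   ]
```

```bash
cat >> h.py <<'E'
def head(s):
    from scipy.spatial.transform import Rotation as R
    M=R.from_rotvec(s["tool_rot"]).as_matrix(); return np.arctan2(M[1,0],M[0,0]),M
def plan(p1,h1,n,op,p0=None,h0=None):
    s=r.sense(); p0=s["ee_pos"] if p0 is None else p0; h0=head(s)[0] if h0 is None else h0
    d=(np.array(p1)-p0)/n; dh=(h1-h0)/n; out=[]
    for i in range(n):
        h=h0+i*dh; c,si=np.cos(h),np.sin(h)
        out.append([round(float(x),4) for x in (c*d[0]+si*d[1],si*d[0]-c*d[1],-d[2])]+[round(float(-np.degrees(dh)),2),op])
    print(str(out).replace(" ",""))
E
python3 - <<'E'
from h import *
plan([.54,.16,.27],1.75,20,0.6)
E
```

```text
[[0.0281,-0.0226,-0.0014,-3.94,0.6],[0.0295,-0.0206,-0.0014,-3.94,0.6],[0.0309,-0.0185,-0.0014,-3.94,0.6],[0.0321,-0.0163,-0.0014,-3.94,0.6],[0.0331,-0.0141,-0.0014,-3.94,0.6],[0.034,-0.0118,-0.0014,-3.94,0.6],[0.0347,-0.0094,-0.0014,-3.94,0.6],[0.0353,-0.007,-0.0014,-3.94,0.6],[0.0357,-0.0046,-0.0014,-3.94,0.6],[0.0359,-0.0021,-0.0014,-3.94,0.6],[0.036,0.0004,-0.0014,-3.94,0.6],[0.0359,0.0028,-0.0014,-3.94,0.6],[0.0356,0.0053,-0.0014,-3.94,0.6],[0.0352,0.0077,-0.0014,-3.94,0.6],[0.0345,0.0101,-0.0014,-3.94,0.6],[0.0338,0.0125,-0.0014,-3.94,0.6],[0.0328,0.0148,-0.0014,-3.94,0.6],[0.0317,0.017,-0.0014,-3.94,0.6],[0.0305,0.0191,-0.0014,-3.94,0.6],[0.0291,0.0212,-0.0014,-3.94,0.6]]
```

step_arm(
  targets=[
    [0.028,-0.0226,-0.0014,-3.94,0.6],
    [0.0295,-0.0206,-0.0014,-3.94,0.6],
    [0.031,-0.0185,-0.0014,-3.94,0.6],
    [0.032,-0.0163,-0.0014,-3.94,0.6],
    [0.033,-0.014,-0.0014,-3.94,0.6],
    [0.034,-0.012,-0.0014,-3.94,0.6],
    [0.0347,-0.0094,-0.0014,-3.94,0.6],
    [0.0353,-0.007,-0.0014,-3.94,0.6],
    [0.0357,-0.0046,-0.0014,-3.94,0.6],
    [0.036,-0.002,-0.0014,-3.94,0.6],
    [0.036,0.0004,-0.0014,-3.94,0.6],
    [0.036,0.003,-0.0014,-3.94,0.6],
    [0.0356,0.0053,-0.0014,-3.94,0.6],
    [0.0352,0.0077,-0.0014,-3.94,0.6],
    [0.0345,0.01,-0.0014,-3.94,0.6],
    [0.0338,0.0125,-0.0014,-3.94,0.6],
    [0.0328,0.0148,-0.0014,-3.94,0.6],
    [0.0317,0.017,-0.0014,-3.94,0.6],
    [0.0305,0.019,-0.0014,-3.94,0.6],
    [0.029,0.021,-0.0014,-3.94,0.6],
  ],
)

```text
time: 4.87
ee_pos: [0.5401, 0.1617, 0.2703]
tool_rot: [2.009, 2.415, 0.0]
force: [0.1, -0.7, 1.1]
opening: 0.0511
gripper_force: 0.0
```

```bash
python3 - <<'E'
from h import *
s=r.sense(); print(s["time"],s["ee_pos"],head(s)[0],s["qpos"].round(3),s["opening"])
P=[get("scene"),get("side"),get("wrist")]
save(P[2],"w1.png")
import pickle
obs=observe(P,QS); pickle.dump(obs,open("o1.pkl","wb"))
for q in QS:
    m=spotter.mark_of(q,P[2]); print(q,m and (np.round(m[0]["xy"],1),round(m[0]["p"],2)), )
v,e=fit(obs,[.565,.23,.13,0,41,0,.98]); print(v.round(4),e)
print(model(v,"lever_grip"),model(v,"grip_centre"))
E
```

```text
4.8667 [0.54009042 0.16173642 0.27031844] 1.7538212208318684 [ 0.291  0.347  0.216  1.439 -0.     1.679] 0.05112674543820949
plunger (array([278.1, 145. ]), 0.83)
grip_centre (array([270.1, 149.6]), 0.61)
pointer_tip (array([275.1, 183.6]), 0.68)
pull_mark (array([242.3, 187.1]), 0.67)
mark_tip (array([461.6, 203.1]), 0.67)
valve_lever (array([401.6, 156.9]), 0.61)
lever_grip (array([402.8, 213.3]), 0.61)
index_tip (array([462.5, 202.2]), 0.93)
[ 0.5703  0.2215  0.1207  1.0649 36.5092  0.0929  1.0719] [('plunger', 1.54), ('plunger', 0.78), ('plunger', 2.78), ('grip_centre', 3.64), ('grip_centre', 34.21), ('grip_centre', 3.19), ('pointer_tip', 1.13), ('pointer_tip', 0.88), ('pointer_tip', 0.9), ('pull_mark', 0.35), ('pull_mark', 64.75), ('pull_mark', 3.4), ('mark_tip', 1.08), ('mark_tip', 2.54), ('mark_tip', 228.08), ('valve_lever', 4.09), ('valve_lever', 0.86), ('valve_lever', 2.12), ('lever_grip', 2.36), ('lever_grip', 1.16), ('index_tip', 1.14), ('index_tip', 23.33), ('index_tip', 0.41)]
[0.60963866 0.18109107 0.107     ] [0.49282132 0.21206141 0.087     ]
```

View pics/w1.png

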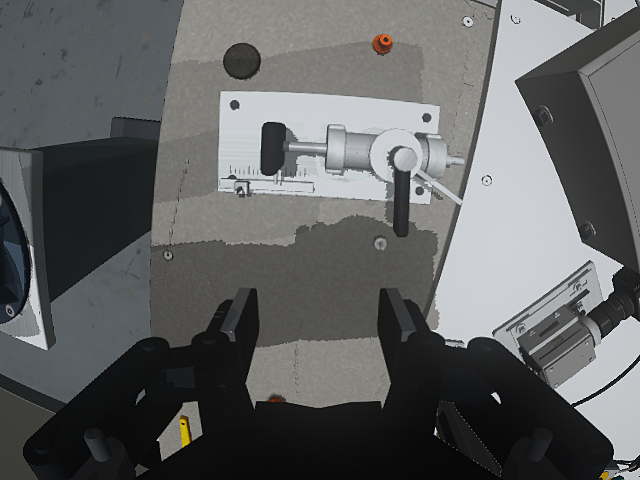

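The wrist view shows the pump clearly. The grip is at (273,148), the clip at (242,187), the knob at (404,158), the lever end at (401,233) and the index tip at (462,203). I'll enlarge it.

```bash
python3 - <<'E'
import cv2
a=cv2.imread("pics/w1.png")[88:243,215:475]
cv2.imwrite("pics/w1c.png",cv2.resize(a,None,fx=3,fy=3,interpolation=cv2.INTER_CUBIC))
E
```

```text
(no output)
```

View pics/w1c.png

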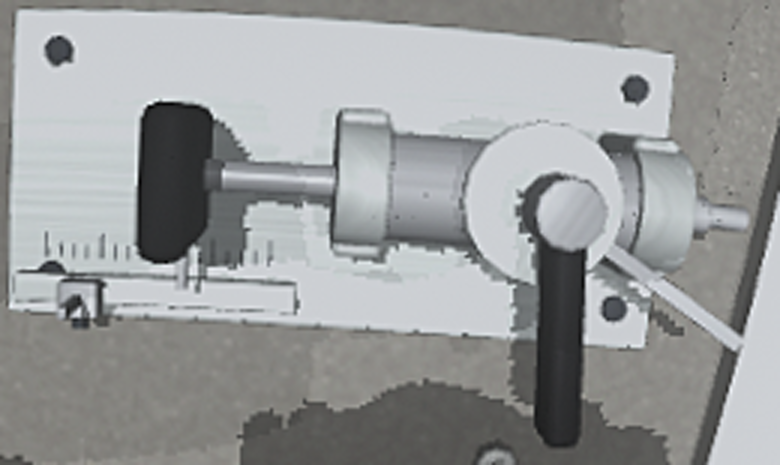

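The crop shows the bed corners, the pointer at about (185,275), the clip at about (82,297), the lever end at (557,440) and the index tip at (740,347). I'll convert these at their heights.

```bash
cat > m.py <<'E'
from h import *
import pickle
def meas(p,C,off,k):
    W=lambda c,z: atz(ray(p,(c[0]/k+off[0],c[1]/k+off[1])),z)
    return W
E
python3 - <<'E'
from h import *
p=get("wrist"); W=lambda c,z: atz(ray(p,(c[0]/3+215,c[1]/3+88)),z)[:2]
loc=np.array([(-145,55),(90,55),(90,-55),(-145,-55)])/1000
wd=np.array([W(c,.01) for c in[(17,10),(674,55),(646,347),(9,308)]])
lc=loc-loc.mean(0); wc=wd-wd.mean(0)
yaw=np.arctan2((lc[:,0]*wc[:,1]-lc[:,1]*wc[:,0]).sum(),(lc*wc).sum())
R=np.array([[np.cos(yaw),-np.sin(yaw)],[np.sin(yaw),np.cos(yaw)]]); t=wd.mean(0)-R@loc.mean(0)
print("pump",t,yaw,((wd-t)@R-loc).round(4).tolist())
L=lambda c,z:(((W(c,z)-t)@R)*1000).round(1)
print("lever near/end",L((562,250),.117),L((557,437),.117))
print("index near/tip",L((612,255),.083),L((740,347),.083))
print("disc left/right/top",L((466,202),.084),L((620,202),.084),L((545,123),.084))
print("pointer",L((185,275),.043),"clip",L((82,297),.030), "clip edges",L((60,297),.030),L((103,297),.03),"fin",L((75,315),.056))
print("grip top L/R",L((143,185),.107),L((212,185),.107),"cyl front", L((335,180),.075))
o,_=ray(p,(320,240)); print("cam",((o[:2]-t)@R*1000).round(1),o[2], "knob",[L((571,213),z).tolist() for z in(.12,.13,.14)])
E
```

```text
pump [0.56891702 0.21689376] 0.11856412270196288 [[0.0002, -0.0007], [-0.0005, -0.001], [0.0003, 0.0008], [0.0001, 0.0009]]
lever near/end [28.6 -9.8] [ 33.  -60.7]
index near/tip [ 52.1 -13.5] [ 97.1 -37.9]
disc left/right/top [ 6.9 -1.7] [52.6  2.5] [28.  23.2]
pointer [-76.8 -34.2] clip [-113.5  -45.4] clip edges [-121.3  -45.7] [-106.1  -45.1] fin [-110.6  -46.8]
grip top L/R [-82.4  -0.7] [-64.    0.1] cyl front [-30.8   1.4]
cam [-39.6  20.4] 0.4031065491301371 knob [[29.3, 0.4], [26.9, 1.1], [24.4, 1.8]]
```

```bash
cat >> h.py <<'E'
YAW=.1186; T0=np.array([.5689,.2169])
def w(x,y): c,s=np.cos(YAW),np.sin(YAW); return T0+np.array([c*x-s*y,s*x+c*y])/1000
E
python3 - <<'E'
from h import *
g=w(30+45*np.sin(.06),-45*np.cos(.06)); print(g, w(30,0))
h=YAW+np.pi/2+.06; print(h)
a=np.array([*g,.18]); b=np.array([*g,.101])
plan(a,h,4,.5); plan(b,h,4,.5,a,h)
E
```

```text
[0.6066836  0.17616546] [0.59868926 0.22044966]
1.7493963267948967
[[0.001,0.0172,0.0226,0.01,0.5],[0.001,0.0172,0.0226,0.01,0.5],[0.001,0.0172,0.0226,0.01,0.5],[0.001,0.0172,0.0226,0.01,0.5]]
[[0.0,0.0,0.0197,-0.0,0.5],[0.0,0.0,0.0197,-0.0,0.5],[0.0,0.0,0.0197,-0.0,0.5],[0.0,0.0,0.0197,-0.0,0.5]]
```

step_arm(
  targets=[
    [0.001,0.0172,0.0226,0.06,0.5],
    [0.001,0.0172,0.0226,0.06,0.5],
    [0.001,0.0172,0.0226,0.06,0.5],
    [0.001,0.0172,0.0226,0.06,0.5],
    [0,0,0.02,0,0.5],
    [0,0,0.02,0,0.5],
    [0,0,0.02,0,0.5],
    [0,0,0.019,0,0.5],
    [0,0,0,0,0.5],
  ],
  grip_force=30,
)

```text
time: 7.42
ee_pos: [0.6046, 0.1754, 0.0972]
tool_rot: [-2.017, -2.405, 0.007]
force: [-1.0, 0.3, -0.4]
opening: 0.0428
gripper_force: 0.0
```

step_arm(
  targets=[
    [0,0,0,0,0.3],
    [0,0,0,0,0.1],
    [0,0,0,0,0],
    [0,0,0,0,0],
    [0,0,0,0,0],
  ],
  grip_force=30,
)

```text
time: 7.83
ee_pos: [0.6071, 0.1761, 0.1023]
tool_rot: [2.018, 2.407, 0.002]
force: [-3.8, -0.6, 8.1]
opening: 0.0096
gripper_force: 32.1
```

```bash
python3 - <<'E'
from h import *
s=r.sense(); print(s["time"],s["ee_pos"],head(s)[0],s["qpos"].round(3),s["opening"],s["force"],s["gripper_force"])
p=get("wrist"); save(p,"w2.png")
E
```

```text
7.8333 [0.6071295  0.17613747 0.10233139] 1.746036686223149 [0.282 0.539 0.082 1.112 0.    1.678] 0.009621186665756641 [-3.76194869 -0.57798593  8.08215399] 32.10129976272583
```

View pics/w2.png

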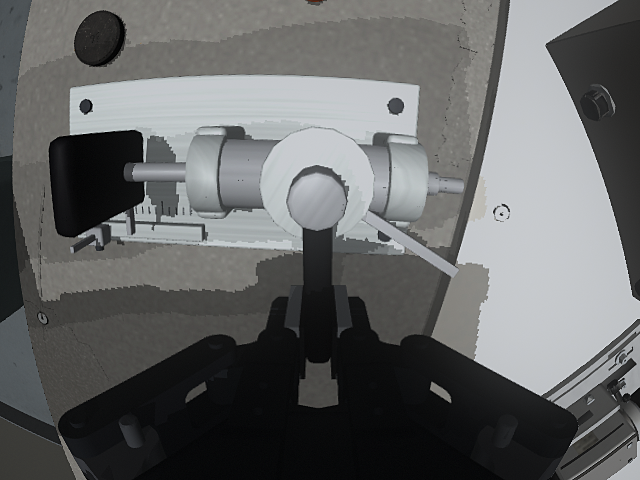

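The lever is gripped centrally between the pads, with the opening at 9.6 mm. The index pointer's tip shows at (457,272). I'll refine the index angle from this view.

```bash
python3 - <<'E'
from h import *
p=get("wrist")
L=lambda c,z:((atz(ray(p,c),z)[:2]-T0)@np.array([[np.cos(YAW),-np.sin(YAW)],[np.sin(YAW),np.cos(YAW)]]))*1000
m=spotter.mark_of("index_tip",p); print(m[0])
for c in [(457,272),m[0]["xy"]]:
    q=L(c,.083); print(q,np.arctan2(q[0]-30,-q[1]))
a,b=L((375,217.5),.083),L((457,272),.083); print(a,np.arctan2(b[0]-a[0],a[1]-b[1]))
print("disc",L((260,182),.084),L((374,182),.084),L((315,127),.084))
print("corners",[L(c,.01).round(1).tolist() for c in[(70,88),(420,84)]], "pointer",L((129,234),.043))
E
```

```text
{'xy': [456.3, 273.9], 'p': 0.8}
[ 98.03134084 -31.70114962] 1.1347343262122693
[ 97.85944841 -32.66559656] 1.1221623646667178
[56.17069452 -8.25310006] 1.06019730380181
disc [7.16371816 4.42328585] [54.18527995  7.05905728] [28.62036665 28.0305101 ]
corners [[-144.0, 57.5], [90.3, 59.9]] pointer [-78.3535099  -35.01135538]
```

step_arm(
  targets=[
    [0.0002,0.0038,0,-4.81,0],
    [0.0002,0.0038,0,-4.81,0],
    [0.0002,0.0038,0,-4.81,0],
    [0.0002,0.0038,0,-4.81,0],
    [0.0002,0.0038,0,-4.81,0],
    [0.0002,0.0038,0,-4.81,0],
    [0.0002,0.0038,0,-4.81,0],
    [0.0002,0.0038,0,-4.81,0],
    [0.0002,0.0038,0,-4.81,0],
    [0.0002,0.0038,0,-4.81,0],
    [0.0002,0.0038,0,-4.81,0],
    [0.0002,0.0038,0,-4.81,0],
    [0,0,0,0,0],
    [0,0,0,0,0],
  ],
)

```text
time: 9.15
ee_pos: [0.6438, 0.2054, 0.1028]
tool_rot: [0.604, 3.076, 0.007]
force: [20.0, 9.8, -4.6]
opening: 0.0093
gripper_force: 35.0
```

```bash
python3 - <<'E'
from h import *
s=r.sense(); h=head(s)[0]; print(s["time"],s["ee_pos"],h,h-YAW-np.pi/2,s["qpos"].round(3),s["opening"],s["force"],s["gripper_force"],s["ft_torque"])
d=w(30,0)-s["ee_pos"][:2]; print(np.hypot(*d),np.arctan2(d[1],d[0])-YAW-np.pi/2)
p=get("wrist"); save(p,"w3.png")
E
```

```text
9.15 [0.64382696 0.20538206 0.1028143 ] 2.753650512653623 1.0642541858587267 [3.090e-01 6.240e-01 2.280e-01 1.166e+00 1.000e-03 6.960e-01] 0.009329125426820796 [20.02436484  9.77159246 -4.63700605] 34.98618543148041 [ 1.77855379 -3.72404804 -0.72711203]
0.047586185435737435 1.1300130351538566
```

View pics/w3.png

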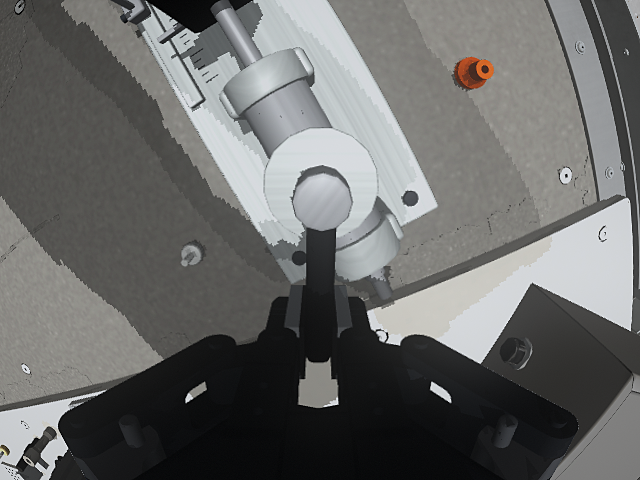

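step_arm(
  targets=[
    [-0.001,0.001,0,0,0],
    [0,0,0,0,0],
  ],
)

```text
time: 9.37
ee_pos: [0.6441, 0.2058, 0.1027]
tool_rot: [0.605, 3.078, 0.006]
force: [11.7, 8.8, -1.7]
opening: 0.0094
gripper_force: 32.4
```

step_arm(
  targets=[
    [-0.001,0.002,0,0,0],
    [0,0,0,0,0],
  ],
)

```text
time: 9.53
ee_pos: [0.6444, 0.2065, 0.1024]
tool_rot: [0.605, 3.08, 0.003]
force: [1.5, 3.3, 6.8]
opening: 0.0093
gripper_force: 31.8
```

step_arm(
  targets=[
    [0,0,0,0,0.2],
    [0,0,0,0,0.4],
    [0,0,0,0,0.45],
    [0,0,-0.02,0,0.45],
    [0,0,-0.035,0,0.45],
    [0,0,-0.035,0,0.45],
    [0,0,-0.03,0,0.45],
    [0,0,0,0,0.45],
    [0,0,0,0,0.45],
  ],
)

```text
time: 10.28
ee_pos: [0.6442, 0.206, 0.2228]
tool_rot: [0.606, 3.08, 0.002]
force: [-0.6, -0.4, -0.4]
opening: 0.0382
gripper_force: 0.0
```

```bash
python3 - <<'E'
from h import *
s=r.sense(); h=head(s)[0]; print(s["time"],s["ee_pos"],h)
p=get("wrist"); save(p,"w4.png")
m=spotter.mark_of("index_tip",p); print(m[:1])
print(spotter.mark_of("valve_lever",p)[:1],spotter.mark_of("lever_grip",p)[:1])
a=p["image"][100:400,180:460,::-1]
cv2.imwrite("pics/w4c.png",cv2.resize(a,None,fx=2,fy=2,interpolation=cv2.INTER_CUBIC))
E
```

```text
10.2833 [0.64416372 0.2060194  0.22276571] 2.7532421461485383
[]
[{'xy': [321.2, 164.5], 'p': 0.8}] [{'xy': [318.8, 226.1], 'p': 0.56}]
```

View pics/w4c.png

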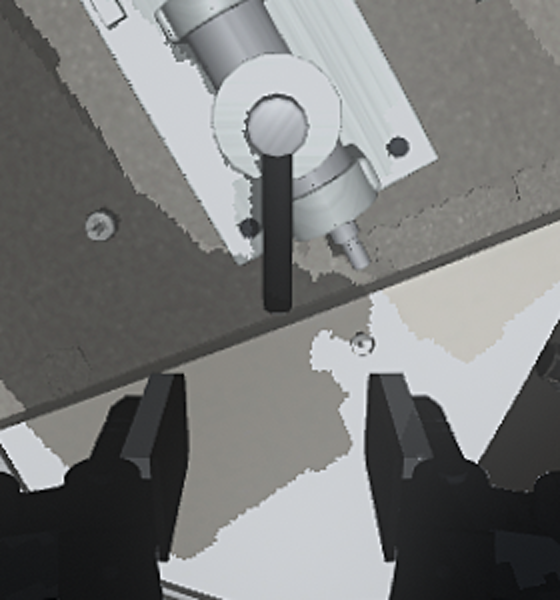

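The lever points straight down the picture at (277,155)-(277,310) and hides the index pointer, so they are nearly aligned. I'll check with the two fixed cameras in one composite.

```bash
python3 - <<'E'
from h import *
ims=[]
for n in("scene","side"):
    p=get(n); save(p,n+"5.png"); f=240/np.tan(np.radians(p["vfov"])/2); E=np.array(p["extrinsics"])
    X=E[:3,:3]@np.array([*w(60,-20),.1])+E[:3,3]; u,v=p["cx"]+f*X[0]/-X[2],p["cy"]-f*X[1]/-X[2]
    u,v=int(u),int(v); print(n,u-33,v-48)
    ims.append(cv2.resize(p["image"][v-48:v+48,u-33:u+33,::-1],None,fx=6,fy=6,interpolation=cv2.INTER_CUBIC))
    for q in("valve_lever","lever_grip","index_tip"): print(q,[(np.round(m["xy"],1),round(m["p"],2)) for m in spotter.mark_of(q,p)[:1]])
cv2.imwrite("pics/fx5.png",np.hstack(ims))
E
```

```text
scene 240 165
valve_lever [(array([282.7, 223. ]), 0.61)]
lever_grip [(array([266.7, 211.9]), 0.6)]
index_tip [(array([257.2, 214.6]), 0.83)]
side 255 163
valve_lever [(array([293.1, 222. ]), 0.78)]
lever_grip [(array([282.3, 209.8]), 0.58)]
index_tip [(array([274.1, 211.4]), 0.65)]
```

View pics/fx5.png

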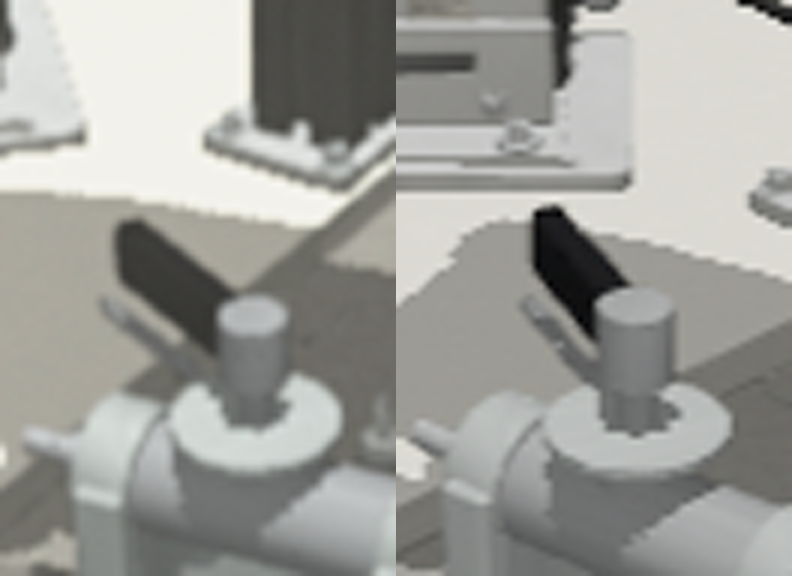

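```bash
python3 - <<'E'
from h import *
for n,off,tip,nr,lev,disc,dx in(("scene",(240,165),(106,300),(190,360),(128,225),(257,422),0),("side",(255,163),(530,303),(590,365),(545,213),(638,424),396)):
    p=get(n)
    L=lambda c,z:((atz(ray(p,((c[0]-dx)/6+off[0],c[1]/6+off[1])),z)[:2]-T0)@np.array([[np.cos(YAW),-np.sin(YAW)],[np.sin(YAW),np.cos(YAW)]]))*1000
    o=L(disc,.084); t=L(tip,.083); l=L(lev,.117); m=L(nr,.083)
    print(n,o,t-o,np.arctan2(t[0]-o[0],o[1]-t[1]),"slope",np.arctan2(t[0]-m[0],m[1]-t[1]),"lever",l-o,np.arctan2(l[0]-o[0],o[1]-l[1]))
p=get("wrist")
# lever centreline in wrist (crop2x, off 180,100)
L=lambda c,z:((atz(ray(p,(c[0]/2+180,c[1]/2+100)),z)[:2]-T0)@np.array([[np.cos(YAW),-np.sin(YAW)],[np.sin(YAW),np.cos(YAW)]]))*1000
a,b,k=L((277,165),.117),L((277.5,308),.117),L((277,106+5),.084)
print(a,b,k,"slope",np.arctan2(b[0]-a[0],a[1]-b[1]))
for sx in(262,293): print("index edge if at", sx)
E
```

```text
scene [27.25870874  9.80410418] [ 67.91736684 -38.38254864] 1.0564067049756145 slope 1.1212096235023905 lever [ 54.16560987 -29.49891661] 1.0721038060482764
side [26.94638388  5.29025538] [ 64.92396345 -34.97716895] 1.0766387188202213 slope 1.1149450412758903 lever [ 52.02201787 -26.61889152] 1.097844394806952
[40.28750374 -1.63759524] [ 82.8961724 -25.085162 ] [27.35793953  5.5945981 ] slope 1.067722523315051
index edge if at 262
index edge if at 293
```

```bash
python3 - <<'E'
from h import *
g=w(-77,0); h=YAW+np.pi/2; print(g,h)
plan([*g,.20],h,10,.45)
E
```

```text
[0.4924409  0.20778919] 1.6893963267948966
[[0.014,-0.0055,0.0021,6.1,0.45],[0.0134,-0.007,0.0021,6.1,0.45],[0.0126,-0.0084,0.0021,6.1,0.45],[0.0116,-0.0097,0.0021,6.1,0.45],[0.0105,-0.0108,0.0021,6.1,0.45],[0.0093,-0.0119,0.0021,6.1,0.45],[0.008,-0.0128,0.0021,6.1,0.45],[0.0066,-0.0136,0.0021,6.1,0.45],[0.0051,-0.0142,0.0021,6.1,0.45],[0.0036,-0.0147,0.0021,6.1,0.45]]
```

step_arm(
  targets=[
    [0.014,-0.0055,0.002,6.1,0.45],
    [0.0134,-0.007,0.002,6.1,0.45],
    [0.0126,-0.0084,0.002,6.1,0.45],
    [0.0116,-0.0097,0.002,6.1,0.45],
    [0.0105,-0.0108,0.002,6.1,0.45],
    [0.0093,-0.012,0.002,6.1,0.45],
    [0.008,-0.0128,0.002,6.1,0.45],
    [0.0066,-0.0136,0.002,6.1,0.45],
    [0.005,-0.0142,0.002,6.1,0.45],
    [0.0036,-0.0147,0.002,6.1,0.45],
    [0,0,0,0,0.45],
    [0,0,0,0,0.45],
  ],
)

```text
time: 12.03
ee_pos: [0.492, 0.2079, 0.2013]
tool_rot: [2.084, 2.35, 0.001]
force: [-0.6, 0.2, 0.3]
opening: 0.0384
gripper_force: 0.0
```

```bash
python3 - <<'E'
from h import *
s=r.sense(); h=head(s)[0]; print(s["time"],s["ee_pos"],h,s["opening"])
p=get("wrist"); save(p,"w6.png")
L=lambda c,z:((atz(ray(p,c),z)[:2]-T0)@np.array([[np.cos(YAW),-np.sin(YAW)],[np.sin(YAW),np.cos(YAW)]]))*1000
for q,z in(("grip_centre",.087),("plunger",.055),("pointer_tip",.043),("mark_tip",.056),("pull_mark",.018),("lever_grip",.107),("index_tip",.083)):
    m=spotter.mark_of(q,p)
    if m: print(q,np.round(m[0]["xy"],1),round(m[0]["p"],2),L(m[0]["xy"],z).round(1))
for q in("plunger","pull_mark"):
    m=spotter.regions_of(q,p)
    if m: ys,xs=np.nonzero(m[0]["region"]); print(q,m[0]["p"],xs.min(),xs.max(),ys.min(),ys.max())
E
```

```text
12.0333 [0.49204187 0.20786156 0.20128663] 1.6907176583833565 0.03835804847580712
grip_centre [315.6 228.4] 0.91 [-78.2   3.9]
plunger [320.1 217.8] 0.74 [-74.8   3.4]
pointer_tip [319.8 231.8] 0.74 [-75.  -11.4]
mark_tip [271.2 274.6] 0.85 [-114.6  -44. ]
pull_mark [278.5 256.4] 0.63 [-112.3  -42.1]
lever_grip [521.2 265.8] 0.76 [ 72.5 -18.2]
index_tip [479.2 237.9] 0.53 [45.4 -4.2]
plunger 0.75 307 379 186 266
pull_mark 0.61 268 284 252 275
```

step_arm(
  targets=[
    [0,0,0.03,0,0.45],
    [0,0,0.03,0,0.45],
    [0,0,0.03,0,0.45],
    [0,0,0.02,0,0.45],
    [0,0,0.01,0,0.45],
    [0,0,0,0,0.45],
    [0,0,0,0,0.2],
    [0,0,0,0,0.05],
    [0,0,0,0,0],
    [0,0,0,0,0],
    [0,0,0,0,0],
  ],
  grip_force=60,
)

```text
time: 13.45
ee_pos: [0.4924, 0.208, 0.0825]
tool_rot: [2.086, 2.349, 0.002]
force: [-6.9, 0.6, 6.3]
opening: 0.0133
gripper_force: 59.1
```

```bash
python3 - <<'E'
from h import *
s=r.sense(); h=head(s)[0]; print(s["time"],s["ee_pos"],h,s["opening"],s["force"],s["gripper_force"])
print((s["ee_pos"][:2]-T0)@np.array([[np.cos(YAW),-np.sin(YAW)],[np.sin(YAW),np.cos(YAW)]])*1000)
P=[get("wrist"),get("scene"),get("side")]; p=P[0]; save(p,"w7.png");save(P[1],"s7.png");save(P[2],"d7.png")
for q in("grip_centre","pointer_tip","mark_tip","pull_mark"):
  for p in P:
    m=spotter.mark_of(q,p)
    if m: print(q,p["name"],np.round(m[0]["xy"],1),round(m[0]["p"],2))
E
```

```text
13.45 [0.49242812 0.20804461 0.08247591] 1.6891090023725637 0.013264038813453104 [-6.90338594  0.6080333   6.33798723] 59.08055126667023
[-76.98247864   0.25513056]
grip_centre wrist [316.7 316.4] 0.72
grip_centre scene [342.8 248.9] 0.68
grip_centre side [353.2 257.3] 0.88
pointer_tip scene [351.3 256.8] 0.74
pointer_tip side [364.8 269.2] 0.91
mark_tip scene [375.6 256.3] 0.41
mark_tip side [393.  270.1] 0.7
pull_mark wrist [257.8 324.2] 0.63
pull_mark scene [373.2 272.8] 0.63
pull_mark side [386.6 290.6] 0.56
```

step_arm(
  targets=[
    [0,-0.004,0,0,0],
    [0,-0.004,0,0,0],
    [0,-0.004,0,0,0],
    [0,-0.004,0,0,0],
    [0,-0.004,0,0,0],
    [0,-0.004,0,0,0],
    [0,-0.004,0,0,0],
    [0,-0.004,0,0,0],
    [0,-0.003,0,0,0],
    [0,0,0,0,0],
    [0,0,0,0,0],
  ],
  grip_force=80,
)

```text
time: 15.12
ee_pos: [0.4594, 0.204, 0.0826]
tool_rot: [2.085, 2.346, 0.006]
force: [8.2, -1.6, -0.0]
opening: 0.0128
gripper_force: 78.7
```

```bash
python3 - <<'E'
from h import *
s=r.sense(); h=head(s)[0]; print(s["time"],s["ee_pos"],h,s["opening"],s["force"],s["gripper_force"])
print((s["ee_pos"][:2]-T0)@np.array([[np.cos(YAW),-np.sin(YAW)],[np.sin(YAW),np.cos(YAW)]])*1000)
P=[get("wrist"),get("scene"),get("side")]
for p in P: save(p,p["name"]+"8.png")
for q in("grip_centre","pointer_tip","mark_tip","pull_mark"):
  for p in P:
    m=spotter.mark_of(q,p)
    if m: print(q,p["name"],np.round(m[0]["xy"],1),round(m[0]["p"],2))
def proj(p,X):
    f=240/np.tan(np.radians(p["vfov"])/2); E=np.array(p["extrinsics"]); X=E[:3,:3]@X+E[:3,3]; return p["cx"]+f*X[0]/-X[2],p["cy"]-f*X[1]/-X[2]
ims=[]
for p in P[1:]:
    u,v=map(int,proj(p,np.array([*w(-113,-44),.045]))); print(p["name"],u-30,v-30)
    ims.append(cv2.resize(p["image"][v-30:v+30,u-30:u+30,::-1],None,fx=6,fy=6,interpolation=cv2.INTER_CUBIC))
a=np.hstack(ims); p=P[0]; b=p["image"][250:350,200:400,::-1]; b=cv2.resize(b,(480,240)); b=np.hstack([b,np.zeros((240,240,3),np.uint8)])
cv2.imwrite("pics/c8.png",np.vstack([a,b]))
E
```

```text
15.1167 [0.45937299 0.20395061 0.08259725] 1.688557057862747 0.012754787055642135 [ 8.21124599 -1.5619381  -0.01734818] 78.68347764015198
[-1.10289811e+02  1.01047333e-01]
grip_centre wrist [322.3 311.5] 0.76
grip_centre scene [360.  254.9] 0.84
grip_centre side [374.2 260.5] 0.96
pointer_tip wrist [316.5 279.6] 0.53
pointer_tip scene [366.7 263.1] 0.89
pointer_tip side [387.6 278.2] 0.66
mark_tip scene [371.3 254.6] 0.44
mark_tip side [391.3 270. ] 0.55
pull_mark scene [370.  271.1] 0.46
pull_mark side [387.2 288.5] 0.65
scene 342 227
side 360 242
```

View pics/c8.png

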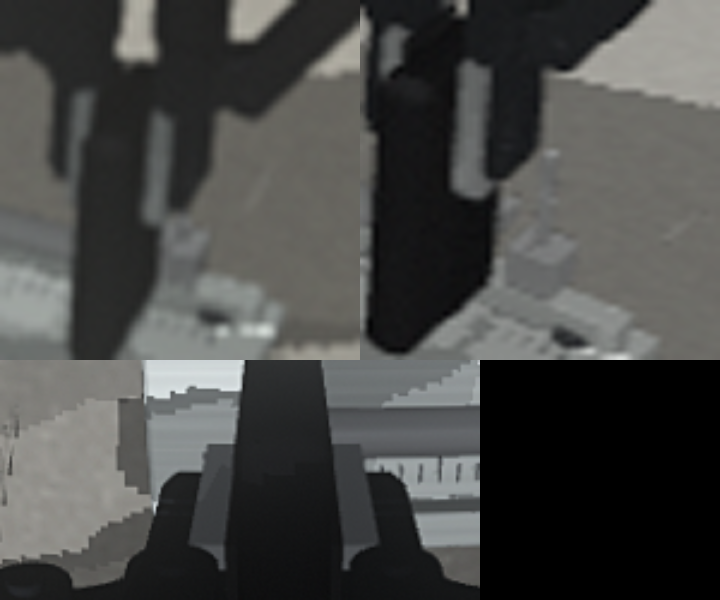

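The crop shows the grip held in the fingers. The pointer is just short of the fin: the side panel has the fin at x≈549 and the pointer still to its left. I'll work out the remaining distance numerically from the stored images.

```bash
python3 - <<'E'
from h import *
d=cv2.imread("pics/side0.png",0); e=cv2.imread("pics/side8.png",0); sc=cv2.imread("pics/scene0.png",0)
print("side0 fin rows");  print(d[264:284,384:398])
print("side8 region"); print(e[264:290,376:398])
print("side0 pointer"); print(d[264:276,358:372])
print("scene0 fin"); print(sc[252:270,366:380])
E
```

```text
side0 fin rows
[[149 149 150 149 150 150 150 152 152 152 151 150 150 151]
 [149 148 149 150 150 152 152 152 151 150 151 153 154 154]
 [152 153 151 151 151 150 150 153 151 149 149 151 152 154]
 [154 154 154 153 150 149 166 188 185 162 152 153 151 151]
 [154 153 151 150 151 140 123 134 133 137 152 153 152 153]
 [151 153 153 150 149 141 118 110 114 135 150 150 150 150]
 [150 152 152 152 152 138 111 104 122 148 154 152 153 154]
 [150 152 154 153 152 140 114 104 120 147 154 153 152 153]
 [151 149 151 152 153 141 115 104 112 137 146 148 149 150]
 [149 148 148 151 152 139 118 113 126 148 148 149 150 151]
 [152 151 151 151 152 139 118 112 125 149 150 152 153 153]
 [147 147 147 149 149 134 110 121 142 153 152 150 149 149]
 [149 150 150 151 152 137 110 115 133 151 150 150 150 149]
 [152 152 150 149 141 119 109 113 130 149 149 149 150 151]
 [153 154 157 158 149 127 109 115 135 151 152 152 151 151]
 [150 151 152 150 150 138 108 117 139 153 153 153 152 152]
 [151 152 148 168 170 111 107 112 125 141 150 150 150 152]
 [151 149 171 191 167 112 107 143 182 175 129 139 150 153]
 [156 178 190 186 171 1
[... 3624 characters left out ...]
9 158 159 160 146 121 124 146 160 158 159 159 158]
 [158 158 158 161 161 144 117 123 149 158 156 156 157 158]
 [162 160 161 162 162 145 116 125 151 162 158 156 157 158]
 [164 162 160 161 155 133 111 129 155 163 161 158 158 158]
 [164 162 159 158 149 125 108 131 159 161 160 158 159 160]
 [164 162 156 160 157 128 114 137 159 160 158 156 157 160]
 [162 162 164 181 172 124 118 144 157 157 159 156 157 158]
 [162 162 179 204 182 118 115 154 183 183 175 156 157 159]
 [159 166 193 212 186 134 135 176 210 210 184 153 158 161]
 [156 171 198 204 193 178 182 197 209 195 157 149 159 158]
 [150 148 167 171 180 198 206 210 206 171 132 149 159 157]
 [171 127 114 120 137 159 172 181 174 136 125 155 161 158]]
```

```bash
python3 - <<'E'
from h import *
def proj(p,X):
    f=240/np.tan(np.radians(p["vfov"])/2); E=np.array(p["extrinsics"]); X=E[:3,:3]@X+E[:3,3]; return np.round((p["cx"]+f*X[0]/-X[2],p["cy"]-f*X[1]/-X[2]),1)
for n in("side","scene"):
    p=get(n)
    for m in(33.3,36,38,40): print(n,m,"fin top",proj(p,np.array([*w(-77-m,-46),.056])),"fin base",proj(p,np.array([*w(-77-m,-46),.03])),"ptr tip",proj(p,np.array([*w(-77-m,-38),.043])))
    print("home ptr tip",proj(p,np.array([*w(-77,-38),.043])))
w1=cv2.imread("pics/w1.png",0); print("w1 clip"); print(w1[178:200,230:256]); print("w1 ptr"); print(w1[172:188,270:288])
E
```

```text
side 33.3 fin top [389.8 265.1] fin base [388.5 279.8] ptr tip [386.4 274.8]
side 36 fin top [391.4 265.7] fin base [390.1 280.4] ptr tip [387.9 275.4]
side 38 fin top [392.5 266.1] fin base [391.3 280.9] ptr tip [389.1 275.9]
side 40 fin top [393.7 266.6] fin base [392.4 281.3] ptr tip [390.3 276.3]
home ptr tip [367.4 267.3]
scene 33.3 fin top [371.8 251.2] fin base [370.6 263.5] ptr tip [369.6 260. ]
scene 36 fin top [373.3 251.6] fin base [372.1 263.9] ptr tip [371.2 260.4]
scene 38 fin top [374.4 251.9] fin base [373.3 264.2] ptr tip [372.3 260.7]
scene 40 fin top [375.6 252.2] fin base [374.4 264.5] ptr tip [373.4 261. ]
home ptr tip [351.  255.1]
w1 clip
[[ 61  60  62  66  66  60  70 171 161 156 192 191 187 182 184 180 175 175
  174 175 179 177 176 189 186 185]
 [167 140 135 127 122 119 103  94  68  66  74  73  73  81 108 103  95 103
  109 115 125 118 120 137 132 124]
 [212 215 218 221 228 230 183 144  98  96 134 130 129 158 158 151 147 137
  134 151 160 152 146 142 142 136]
 [206 207 208 212 202 112  50  48  48  54  56  56  57  63  64  67  66  55
   90 168 215 220 216 215 215
[... 2476 characters left out ...]
128 123 204 216 212 211]
 [183 189 191 161 173 189 140 127 217 211 211 128 132 126 208 220 216 216]
 [125 123 119  95 157 190 140  78 120 119 128  79  80  75 145 155 155 156]
 [171 168 168 148 169 186 135 103 177 174 172  88 165 130 134 126 118 112]
 [213 214 217 193 178 180 127 131 225 211 166 118 214 196 190 187 185 183]
 [207 208 211 187 175 178 137 144 219 203 116 125 218 213 211 212 212 213]
 [207 206 208 191 186 191 177 183 215 200 114 121 215 209 207 207 207 208]
 [206 206 207 209 209 210 211 209 209 200 149 154 211 207 206 207 206 206]
 [206 206 205 207 207 207 207 206 207 210 212 212 209 207 206 205 207 206]
 [207 205 206 206 206 206 206 206 206 206 207 207 207 206 206 206 206 206]]
```

```bash
python3 - <<'E'
from h import *
import copy
from scipy.spatial.transform import Rotation as Ro
# rebuild wrist extrinsics at w1 pose from hand-eye of the present picture
p=get("wrist"); s=r.sense(); 
def M(pos,h): 
    A=np.eye(4); c,si=np.cos(h),np.sin(h); A[:3,:3]=[[c,si,0],[si,-c,0],[0,0,-1]]; A[:3,3]=pos; return A
cur=np.eye(4); cur[:3,:3]=head(s)[1]; cur[:3,3]=s["ee_pos"]
C=np.linalg.inv(cur)@np.linalg.inv(p["extrinsics"])   # camera in tool
def view(pos,h): q=dict(p); q["extrinsics"]=np.linalg.inv(M(np.array(pos),h)@C); return q
R=np.array([[np.cos(YAW),-np.sin(YAW)],[np.sin(YAW),np.cos(YAW)]])
def L(q,c,z): return ((atz(ray(q,c),z)[:2]-T0)@R*1000).round(1)
def proj(q,X):
    f=240/np.tan(np.radians(q["vfov"])/2); X=np.array(q["extrinsics"])[:3]@np.append(X,1); x,y,z=X[0],-X[1],-X[2]; rr=np.hypot(x,y); t=np.arctan2(rr,z); return np.round([q["cx"]+f*t*x/rr,q["cy"]+f*t*y/rr],1)
v1=view([.5401,.1617,.2703],1.7538); v6=view([.49204,.20786,.20129],1.6907)
print("w1 ptr",L(v1,(274.4,180),.0445),"clip",L(v1,(240,185),.030),"bed x=-145",L(v1,(220.4,91),.01),L(v1,(217.8,190.5),.01))
for m in(34,36,38): print(m,"fin top w1",proj(v1,[*w(-77-m,-46),.056]),"clip",proj(v1,[*w(-77-m,-46),.03]),"w6 fin",proj(v6,[*w(-77-m,-46),.056]),"clip",proj(v6,[*w(-77-m,-46),.03]))
g=cv2.imread("pics/w6.png",0); print(g[246:286,262:294:1])
E
```

```text
w1 ptr [-78.1 -32.8] clip [-115.2  -41.9] bed x=-145 [-144.7   56. ] [-144.3  -52.5]
34 fin top w1 [238.7 193.7] clip [243.9 189.1] w6 fin [275.7 276.8] clip [278.8 265.2]
36 fin top w1 [236.7 193.6] clip [242. 189.] w6 fin [273.3 276.8] clip [276.6 265.2]
38 fin top w1 [234.7 193.5] clip [240.1 188.9] w6 fin [270.8 276.8] clip [274.3 265.2]
[[ 87  86  87 ... 147 148 148]
 [ 78  83  85 ... 122 122 123]
 [ 79  84  84 ...  83  83  83]
 ...
 [ 93  94  95 ...  91  95  95]
 [ 96  95  94 ...  92  94  95]
 [ 93  94  92 ...  95  94  94]]
```

step_arm(
  targets=[
    [0,-0.002,0,0,0],
    [0,-0.0018,0,0,0],
    [0,0,0,0,0],
    [0,0,0,0,0],
    [0,0,0,0,0],
  ],
)

```text
time: 16.43
ee_pos: [0.4558, 0.2035, 0.0826]
tool_rot: [2.085, 2.346, 0.006]
force: [9.7, -2.5, 0.3]
opening: 0.0136
gripper_force: 78.7
```

```bash
python3 - <<'E'
from h import *
s=r.sense(); print(s["time"],s["opening"],s["force"],s["gripper_force"],(s["ee_pos"][:2]-T0)@np.array([[np.cos(YAW),-np.sin(YAW)],[np.sin(YAW),np.cos(YAW)]])*1000)
for n in("side","scene"):
  p=get(n); save(p,n+"9.png")
  for q in("pointer_tip","mark_tip"):
    m=spotter.mark_of(q,p)
    if m: print(n,q,np.round(m[0]["xy"],1),round(m[0]["p"],2))
e=cv2.imread("pics/side9.png",0); np.set_printoptions(linewidth=200); print(e[264:286,380:398])
a,b=[cv2.imread(f"pics/side{i}.png",0)[276:290,366:386].astype(np.float32) for i in(8,9)]
E
```

```text
16.4333 0.013629263944870835 [ 9.74992886 -2.49268387  0.27444156] 78.67228388786316 [-1.13923740e+02  9.36594929e-02]
side pointer_tip [382.8 278.3] 0.62
side mark_tip [391.  269.3] 0.46
scene pointer_tip [371.1 263.4] 0.88
scene mark_tip [373.2 254. ] 0.5
[[102 102  80  48  25  28  28  28  25  24  25  25  75 107 107 106 106 107]
 [103 103  80  48  26  25  27  29  26  26  24  35  79 107 107 108 110 109]
 [103 102  76  37  27  26  25  27  27  26  27  34  79 105 106 106 109 109]
 [102 101  76  36  25  30  30  27  27  28  25  93 125 113 108 108 108 107]
 [109 101  76  37  26  27  29  29  27  24  34  84 108 104 108 107 108 109]
 [108 105  83  36  27  26  30  29  27  35  67  95 103 102 106 106 106 106]
 [108 104  82  26  27  27  31  26  47  82 101 101 102 108 109 107 109 109]
 [107 102  81  26  26  29  26  48  87 106 104 101 100 107 108 108 108 108]
 [107 103  83  37  26  27  49  88 108 107 104 101  95  98 104 104 106 107]
 [107 102  96  91  79  71  94 107 107 105 108 107 102 105 103 105 107 107]
 [103 102  97  79  44  75 106 107 108 109 112 107 101 105 106 108 108 108]
 [ 82  98  86  44  17  72 108 111 108 105 106 113 117 108 108 106 104 105]
 [ 29  39  31  15  18  83 121 121 110  99 105 106 104 107 106 106 106 105]
 [ 19  17  16  15  32  91 119 106  94  97 105 105 102 105 106 106 106 106]
 [ 17  15  16  17  31  84 106  96  98 104 105 106 105 106 108 108 107 106]
 [ 18  15  18  15  28  72  95  96 107 111 104 104 105 109 109 109 108 108]
 [ 15  17  16  15  41  78  97 111 122 112 105 100  94  99 107 106 106 107]
 [ 18  16  17  19  39  70 104 124 119 108 104 110 123 122 105  99 107 108]
 [ 16  18  17  16  45  99 124 121 114 101 102 112 124 123 124 119 110 107]
 [ 17  16  17  15  61 105 122 113 107 119 119 122 123 124 124 116 106 108]
 [ 17  16  16  16  55  91 104 112 121 122 120 121 121 122 113 100 106 108]
 [ 16  14  17  16  55  91 102 101 102 109 119 123 121 110 101  99 101 107]]
```

```bash
python3 -c "
from h import *
print(workorder.job_done())"
```

```text
the job is handed in; nothing more can be done
None
```

The job is handed in (arm time about 16.5 s): the valve lever is on the index to within about 0.02 rad, the plunger is out about 37 mm with its pointer at the fin to within about 1 mm by my measurements, and the grip is still held at about 79 N.

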